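# Turn the banding wheel until the jug stands at the throwing gauge

### The job

The little jug (the one pot with a spout and a handle) is to be checked at the throwing gauge: turn the banding wheel, either way round, by pushing its notched rim with the fingertips, until the jug stands squarely in front of the gauge's pointer, then leave the wheel at rest. Do not touch, lift or topple any of the four pots riding on the wheel, and leave the other things on the bench where they are.

Things in the scene. Friction and masses are not known exactly. Their poses are not given: they have to be found in the camera images.
- wheel: turning plywood head of a potter's banding wheel: notched disc 24 mm thick, top 99 mm above the bench. Origin: centre of the underside, on the upright axis; z up. Turns endlessly both ways; stiff (0.2 N m, some 1.5 N at the rim), stops almost at once when not pushed. Pots ride loose on top within 103 mm of the axis; clear space below the rim
- lobe (a point): outer end of one of the wheel's six equal rim lobes, at mid-thickness, 155 mm from the axis (on the wheel's x axis; the other lobes follow every 60 degrees). A lobe is 86 mm wide with 18 mm rounded corners. Between lobes are open notches: floor 127 mm from the axis, about 60 mm wide at 140 mm from the axis. A fingertip lowered into a notch can push the side of a lobe
- foot: the wheel's fixed steel foot, under the head: 170 mm across at the bench, narrowing to a 52 mm column 40 mm up; origin on the wheel's axis at the bench
- jug: the small bisque jug that is to face the pointer, the only pot with a spout and a loop handle: 66 mm high, body 54 mm across, standing loose on the wheel about 60 mm from its axis with spout roughly outward; rides with the wheel. Origin: centre of its underside; x towards the spout, z up
- gauge: throwing gauge fixed to the bench beyond the wheel: a steel foot 90 mm across, a 12 mm post 208 mm high, and a thin 6 mm rod (the pointer) 150 mm above the bench which points level at the wheel's axis. Origin: foot of the post; the pointer runs along the gauge's -x axis, ending 131 mm from the post; the wheel's axis is 240 mm from the post along the same line; z up
- pointer_tip (a point): the free end of the gauge's pointer, 109 mm from the wheel's axis, 150 mm above the bench
- beaker: plain straight bisque beaker riding on the wheel, 58 mm high, 52 mm across; origin centre of underside
- bowl: small bisque bowl riding on the wheel, 36 mm high, 68 mm across; origin centre of underside
- funnel: waisted bisque funnel cup riding on the wheel, 52 mm high, 62 mm across; origin centre of underside
- dish: loose bisque dish on the bench beside the gauge, 30 mm high, 80 mm across; origin centre of underside
- prop: loose upright square kiln prop on the bench at the gauge's other side, 38 x 38 x 75 mm; origin centre of underside
- brick: loose soft firebrick on the bench at the left, 114 x 64 x 64 mm; origin centre of underside
- brush: loose brush lying on the bench at the right
- jar: loose glass jar on the bench at the left, 90 mm high, 64 mm across; origin centre of underside
Things that resemble listed ones, but are neither listed nor needed, are in the scene too. What is shaped like the gauge but pink or white is not meant.

How it is judged (in metres and radians):
On the way:
1. the fingers push the wheel (contact force between the fingers and wheel above 0.4 N), for 0.06 s.
At the end, for the whole second after the job is handed in: The jug stands upright on the wheel with its centre within 9 mm of the line of the pointer, on the gauge's side of the wheel's axis, and the wheel is at rest (y of jug in the frame of gauge between -0.009 and 0.009 m and x of jug in the frame of gauge between -0.205 and -0.155 m and angle between jug's own z axis and vertical below 0.1 rad and height (world z) of jug between 0.094 and 0.104 m and angular speed of wheel below 0.05 rad/s and linear speed of jug below 0.02 m/s); the robot touches nothing.
It fails at once if the robot touches a pot on the wheel (contact force between any of the fingers, the arm and jug above 0.3 N or contact force between any of the fingers, the arm and beaker above 0.3 N or contact force between any of the fingers, the arm and bowl above 0.3 N or contact force between any of the fingers, the arm and funnel above 0.3 N).
It fails at once if a pot on the wheel is lifted, toppled or falls off (height (world z) of any of jug, beaker, bowl, funnel above 0.109 m or height (world z) of any of jug, beaker, bowl, funnel below 0.09 m or angle between any of jug, beaker, bowl, funnel's own z axis and vertical above 0.3 rad).
It fails at once if another thing on the bench is moved by more than 20 mm (distance of any of dish, prop, brick, brush, jar from where it was at the start of the episode above 0.02 m).
It also fails if it takes over 72 s, if anything falls off the work surface, if the arm or the gripper's body presses on something with over 40 N, if the wrist force passes 120 N, or if a joint passes its speed limit or range.

### The arm

A 6-joint arm with a two-finger parallel gripper is mounted at the origin on the work surface. World frame = base frame: x ahead of the robot, y to its left, z up, the work surface at z = 0. Lengths are in mm, angles in rad, forces in N, time in s.
With the tool pointing down it reaches from about 350 to 1000 mm from the base axis. Payload 7.1 kg.
Tool frame: the origin (TCP) lies at the very end of the fingers, on their centre line; the grasp point (between the pads) lies 19 mm behind it; z points along the fingers, y is the direction in which the jaws open and shut (so a half turn about z gives the same grasp; the last joint's range is limited). The gripper opens to 85 mm and grips with 20 to 120 N. Pads are 22 mm wide; open, the fingers measure 114 mm over their backs; the gripper's body (76 mm by 85 mm) begins 54 mm behind the grasp point. The pads swing forward as they close: fully open they stand 13 mm farther back than shut.
Start: joints at [1.276, 0.423, 1.63, -0, 1.089, -0.019], TCP at [170.166, 601.372, 231.319] pointing down, gripper open.
Joint ranges: [-3, 3], [-0.9, 2.11], [0.09, 2.58], [-1.31, 4.45], [0.11, 2.69], [-2.54, 2.54]. Speed limits (rad/s): [2.39, 2.39, 3.01, 3.14, 3.14, 3.14].

### API

Orientations are given as a unit quaternion [x, y, z, w].
In Python, from plant import env gives the robot as it stands.
- The arm moves only by the tool send_rows, never from a script. Its argument "targets" is one flat list of numbers, 7 for each row, row after row: the shift along the tool's x, y, z in cm, then the turn, a rotation vector about the tool's x, y, z in rad, then the finger opening in cm, from 0 to 8.54. A call has 1 to 10 rows; each row shifts and turns the pose as measured when the row begins, along the tool's axes as they then stand; what a row does not reach is not made up. A row lasts 1/12 s, in which the tool goes at most 41.7 mm and 7.16 degrees, less where a joint would pass 70% of its speed; a pose out of reach is approached as far as the arm can. A call is refused whole if a number of a shift passes 4.17 or a number of a turn 0.125, either way. A call with a gripper value outside its range is refused whole. The fingers move at their own pace and stop on an object; "squeeze" is the grip in N (left out, the last holds). Time passes only in rows, so rows that do not move let the fingers close. It gives the time, the measured TCP pose, the force and the opening at its end, in the units of the state.
- env.observe(): the state, without advancing time (a new reading comes with each control period).
- env.camera(name): name is "side" or "top" or "wrist"; returns the picture (384x512x3 uint8, red, green, blue); there is no depth.
- env.camera_model(name): a dict with "camera_matrix" (3x3 intrinsics, pixels), "k1" (the pictures are not rectified: a ray, as slopes to the right and down, at radius r is drawn at 1 + k1 r^2 times it, then the intrinsics apply), "extrinsics" (4x4, takes a point from camera to world coordinates). Camera axes: x right, y down, z forward; pixel columns grow to the right and rows downward; lengths in mm; the calibration is good to about 2 mm. A picture is of the moment at which its call begins: read the wrist's pose just before it. camera_model takes no time and is no camera call; for the wrist camera it gives the pose at the moment of the call.
- env.finish_job(): hands the job in, once; it reports no verdict.
Trained networks look in the newest picture that a camera, given by its name, has taken for a name from the list of things; names that differ only in an ending like _2 or _b are one class to them, and where a whole thing is asked for, a point or a joint stands for the part that bears it (a point fixed in the world has none). Each returns a list of dicts, best first, with "confidence" (0 to 1); they miss things now and then, are a little off and sometimes report something else, mostly with a low value. They report only what shows in the picture. A call takes as long as a camera call. They do not tell look-alikes from the thing itself.
- env.look_for(camera, query): "box" ([left, top, right, bottom] in pixels, round what is visible of it).
The state is a dict: "time_s": time; "joint_positions": joint angles; "dq": joint speeds; "tau": joint torques, N m; "tcp_pos": TCP position; "eef_rot": TCP orientation; "ft_force": force on the tool from outside, world axes, zero at the start; "torque": the same for the moment, N m; "width": opening from 0.0 (shut) to 1.0 (fully open).
Only numpy, scipy, OpenCV 4.12 (cv2) and the standard library are available. Lean on these libraries where they do the work, as an engineer would, in place of code of your own. Each camera call takes 0.05 s, during which the arm holds its last target. There are 200 camera calls.

## Working session

There is one attempt and no reset: what is moved stays moved. The work goes in short steps, Python scripts to look and compute and a tool call to move; the robot and the scene stay as the last step left them, time stands still between calls to the robot, and variables do not carry over. Pictures are saved under pics/ and viewed, about 8 in all and at most 12, crops included, and the job is handed in when it is done.

Besides the shell and the picture viewer there is one more tool, called after ">>>" in YAML: its name, and indented under it one key for each argument. send_rows: Moves the arm, as the interface text tells. Its arguments: {"type":"object","properties":{"targets":{"type":"array","items":{"type":"number"}},"squeeze":{"type":"number"}},"required":["targets"]}

```bash
mkdir -p pics; ls; cat > h.py <<'E'
from plant import env
import numpy as np, cv2
def ray(cam,uv,M=None):
    M=M or env.camera_model(cam); K=np.array(M["camera_matrix"]);E=np.array(M["extrinsics"])
    d=(np.array([uv[0],uv[1],1.])@np.linalg.inv(K).T)[:2]; s=d.copy()
    for _ in range(30): s=d/(1+M["k1"]*(s@s))
    return E[:3,3],E[:3,:3]@np.array([s[0],s[1],1])
def at_z(cam,uv,z):
    o,d=ray(cam,uv); return o+d*(z-o[2])/d[2]
def proj(cam,P):
    M=env.camera_model(cam); K=np.array(M["camera_matrix"]);E=np.array(M["extrinsics"])
    p=(np.array(P,float)-E[:3,3])@E[:3,:3]; s=p[:2]/p[2]; s=s*(1+M["k1"]*(s@s))
    return (K@np.array([s[0],s[1],1]))[:2]
E
python3 - <<'E'
from h import *
for c in("top","side"):
    im=env.camera(c); cv2.imwrite(f"pics/{c}0.png",cv2.resize(im[:,:,::-1],None,fx=1.5,fy=1.5))
    for q in("wheel","jug","gauge","pointer_tip","beaker","bowl","funnel","dish","prop"):
        print(c,q,[(np.round(d["box"]).tolist(),round(d["confidence"],2)) for d in env.look_for(c,q)[:3]])
    print(np.round(env.camera_model(c)["extrinsics"],2).tolist())
print(env.observe())
E
```

```text
pics
top wheel [([205.0, 187.0, 306.0, 289.0], 0.98)]
top jug [([262.0, 243.0, 285.0, 257.0], 0.62)]
top gauge [([301.0, 112.0, 329.0, 146.0], 0.83), ([248.0, 151.0, 277.0, 200.0], 0.7)]
top pointer_tip [([300.0, 112.0, 331.0, 162.0], 0.9), ([246.0, 147.0, 276.0, 199.0], 0.68), ([343.0, 204.0, 376.0, 250.0], 0.67)]
top beaker [([254.0, 212.0, 276.0, 228.0], 0.54)]
top bowl [([247.0, 147.0, 280.0, 202.0], 0.73), ([234.0, 245.0, 255.0, 265.0], 0.59)]
top funnel [([226.0, 212.0, 245.0, 236.0], 0.89)]
top dish [([200.0, 164.0, 223.0, 194.0], 0.77)]
top prop [([303.0, 182.0, 317.0, 197.0], 0.69)]
[[0.02, -1.0, 0.06, 486.82], [-1.0, -0.02, -0.0, 10.88], [0.0, -0.06, -1.0, 1600.64], [0.0, 0.0, 0.0, 1.0]]
side wheel [([160.0, 186.0, 269.0, 262.0], 0.69)]
side jug [([198.0, 204.0, 222.0, 235.0], 0.95)]
side gauge [([263.0, 160.0, 300.0, 224.0], 0.85), ([333.0, 176.0, 362.0, 242.0], 0.83), ([270.0, 247.0, 320.0, 320.0], 0.63)]
side pointer_tip [([318.0, 174.0, 360.0, 242.0], 0.94), ([269.0, 158.0, 299.0, 219.0], 0.75), ([261.0, 244.0, 326.0, 320.0], 0.69)]
side beaker [([226.0, 194.0, 246.0, 2
[... 408 characters left out ...]
10.32], [0.0, 0.0, 0.0, 1.0]]
{'time_s': 1.0, 'joint_positions': array([ 1.27600133e+00,  4.23059352e-01,  1.62991930e+00, -8.19236645e-06,
        1.08858475e+00, -1.89690707e-02]), 'dq': array([ 0.00124634,  0.00141373, -0.00215145, -0.00049222, -0.00126988,
       -0.00100289]), 'tau': array([ 1.82866595e-03, -5.57349443e+01, -2.82158071e+01,  1.45332665e-04,
        6.67366148e-04, -1.15624792e-05]), 'tcp_pos': array([170.16659812, 601.3681247 , 231.33686332]), 'eef_rot': array([1.37474315e-01, 9.90505332e-01, 1.38795816e-05, 5.86975047e-06]), 'ft_force': array([-0.00432955,  0.47152194,  0.00602295]), 'torque': array([ 0.00429326,  0.01654024, -0.01448907]), 'width': 1.0004631589458186}
```

View images.

```bash
python3 - <<'E'
import cv2
a=cv2.imread("pics/top0.png");b=cv2.imread("pics/side0.png")
cv2.imwrite("pics/topc.png",cv2.resize(a[150:450,270:600],None,fx=1.8,fy=1.8,interpolation=cv2.INTER_CUBIC))
cv2.imwrite("pics/sidec.png",cv2.resize(b[220:500,180:570],None,fx=2,fy=2,interpolation=cv2.INTER_CUBIC))
E
```

```text
(no output)
```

View pics/topc.png

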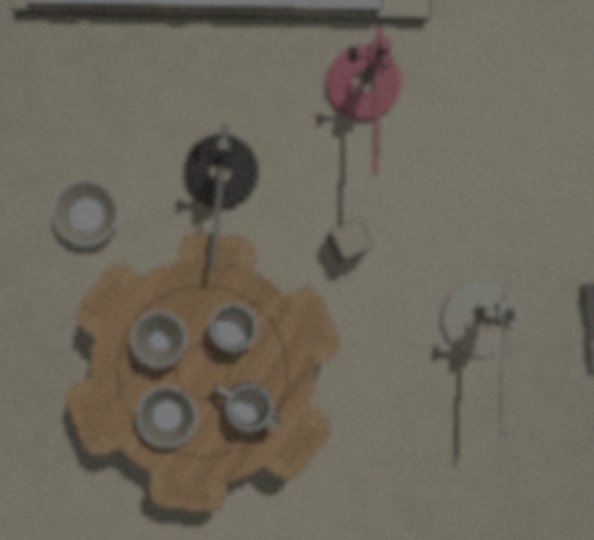

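View pics/sidec.png

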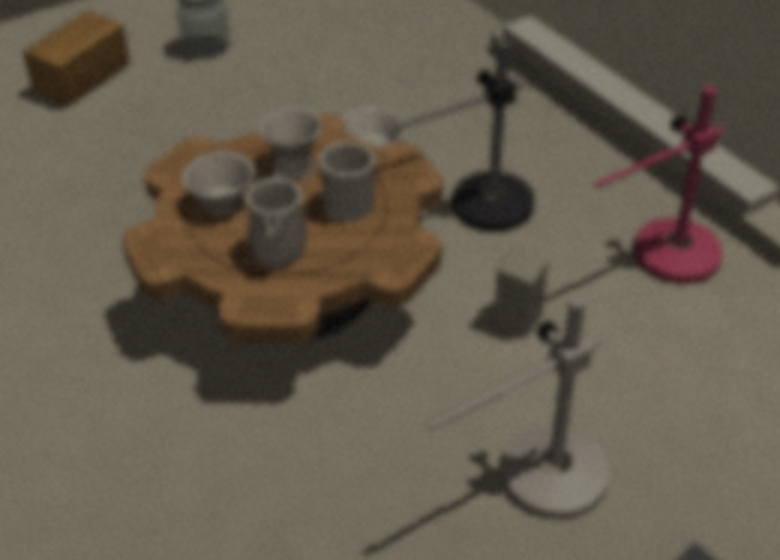

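View pics/top0.png

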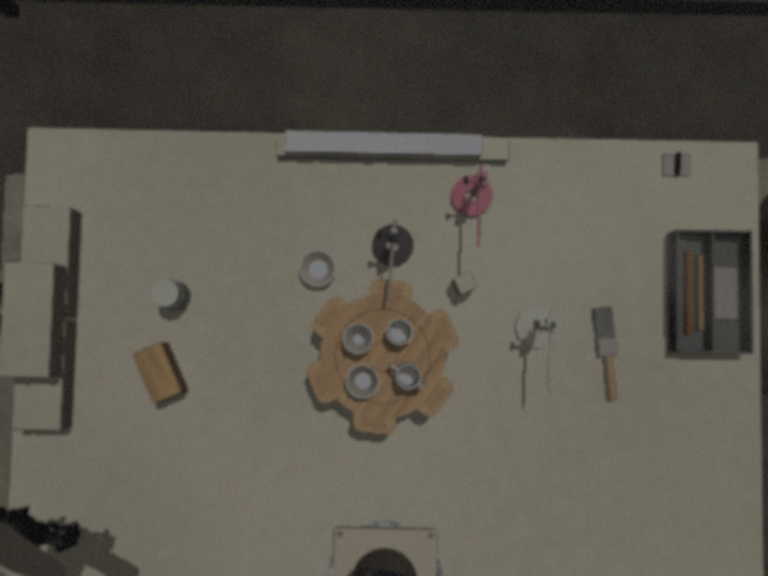

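Top view: wheel centre around (381,357) in the 1.5× picture, black gauge foot (392,245) with its pointer towards the wheel; jug with handle and spout at (406,377), lower right; pink and white gauges are the decoys. The jug has to turn about 130° counter-clockwise. Next I fit the wheel outline, gauge foot and jug.

```bash
cat > fit.py <<'E'
from h import *
from scipy.optimize import minimize
def outline(ph,n=6):
    pts=[]
    S=8; sz=340*2; m=np.zeros((sz,sz),np.uint8); c=sz/2; k=2.0
    cv2.circle(m,(int(c),int(c)),int(127*k),255,-1)
    for i in range(n):
        a=i*np.pi/3; R=np.array([[np.cos(a),-np.sin(a)],[np.sin(a),np.cos(a)]])
        q=[[60,-43],[137,-43]]+[[137+18*np.cos(t),-25+18*np.sin(t)] for t in np.linspace(-np.pi/2,0,6)]
        q+=[[x,-y] for x,y in q[::-1]]
        cv2.fillPoly(m,[np.round((np.array(q)@R.T)*k+c).astype(np.int32)],255)
    cs=max(cv2.findContours(m,cv2.RETR_EXTERNAL,cv2.CHAIN_APPROX_NONE)[0],key=len)[:,0]
    P=(cs-c)/k; a=ph; R=np.array([[np.cos(a),-np.sin(a)],[np.sin(a),np.cos(a)]])
    return P@R.T
BASE=outline(0)
U=6
def render(M,x):
    K=np.array(M["camera_matrix"]);E=np.array(M["extrinsics"]);R=np.array([[np.cos(x[2]),-np.sin(x[2])],[np.sin(x[2]),np.cos(x[2])]])
    P=BASE[::4]@R.T+x[:2]; m=np.zeros((384*2,512*2),np.uint8)
    for z in np.linspace(75,99,5):
        p=(np.c_[P,np.full(len(P),z)]-E[:3,3])@E[:3,:3]; s=p[:,:2]/p[:,2:]; s=s*(1+M["k1"]*(s**2).sum(1))[:,None]
        uv=s@K[:2,:2].T+K[:2,2]
        cv2.fillPoly(m,[np.round((uv+.5)*2*16-8).astype(np.int32)],255,shift=4)
    return m
def orange(im):
    h=cv2.cvtColor(cv2.GaussianBlur(im,(3,3),0),cv2.COLOR_RGB2HSV)
    m=((h[...,0]<22)&(h[...,0]>5)&(h[...,1]>95)).astype(np.uint8)*255
    return m
def fit(c,x0,im,free=True):
    M=env.camera_model(c); m=orange(im)
    n,l,st,ce=cv2.connectedComponentsWithStats(m); u=proj(c,[x0[0],x0[1],99])
    i=1+np.argmax(st[1:,4]); m=(l==i).astype(np.uint8)*255
    cs=max(cv2.findContours(m,cv2.RETR_EXTERNAL,cv2.CHAIN_APPROX_NONE)[0],key=len)
    f=np.zeros_like(m); cv2.drawContours(f,[cs],-1,255,-1)
    F=cv2.GaussianBlur(cv2.resize(f,None,fx=2,fy=2,interpolation=cv2.INTER_LINEAR),(9,9),0).astype(float)/255
    def cost(x):
        return np.abs(cv2.GaussianBlur(render(M,x),(9,9),0)/255.-F).sum()
    best=min((minimize(cost,[x0[0],x0[1],ph],method="Nelder-Mead",options=dict(initial_simplex=np.array([[0,0,0],[8,0,0],[0,8,0],[0,0,.1]])+[x0[0],x0[1],ph])) for ph in np.radians([-20,0,20])),key=lambda r:r.fun)
    return best.x,best.fun,F.sum(),f
E
python3 - <<'E'
from fit import *
im=env.camera("top"); 
c=at_z("top",(254,238),99); print("c0",c)
x,f,F,mask=fit("top",c,im); print("wheel",x[:2],np.degrees(x[2]),f,F)
# gauge foot: dark disc
g=cv2.cvtColor(im,cv2.COLOR_RGB2GRAY); w=g[140:190,235:290]; 
ov=cv2.cvtColor(cv2.resize(im,None,fx=2,fy=2,interpolation=cv2.INTER_CUBIC),cv2.COLOR_RGB2BGR)
cs,_=cv2.findContours(render(env.camera_model("top"),x),0,1); cv2.drawContours(ov,cs,-1,(0,255,0),1)
for t in (-1,1):pass
dark=(g<60).astype(np.uint8); n,l,st,ce=cv2.connectedComponentsWithStats(dark[140:190,235:290])
i=1+np.argmax(st[1:,4]); print("dark",st[i],ce[i]+[235,140]); print("foot",at_z("top",ce[i]+[235,140],8))
foot=at_z("top",ce[i]+[235,140],8)[:2]; d=foot-x[:2]; print("dist",np.hypot(*d),"dir",np.degrees(np.arctan2(d[1],d[0])))
for P in ([*(x[:2]+d/np.hypot(*d)*109),150],[*(x[:2]+d/np.hypot(*d)*240),150],[*(x[:2]+d/np.hypot(*d)*240),208],[*(x[:2]+d/np.hypot(*d)*240),0]):
    cv2.circle(ov,tuple(np.round(proj("top",P)*2+.5).astype(int).tolist()),3,(0,0,255),1)
for b,z in(([262,243,285,257],165),([254,212,276,228],157),([226,212,245,236],151),([234,245,255,265],135)):
    p=at_z("top",((b[0]+b[2])/2,(b[1]+b[3])/2),z)[:2]; print(p,np.hypot(*(p-x[:2])),np.degrees(np.arctan2(*(p-x[:2])[::-1])))
cv2.imwrite("pics/ov.png",cv2.resize(ov[260:600,360:700],None,fx=1.7,fy=1.7,interpolation=cv2.INTER_CUBIC))
E
```

```text
c0 [471.01582259  13.74953015  99.        ]
wheel [493.87118518  13.40854658] -3.627907715521496 21563.39607843137 7323.588235294118
dark [ 14  10  26  28 457] [260.93435449 163.61706783]
foot [710.81231343  -3.65445172   8.        ]
dist 217.61111883047172 dir -4.497207504095597
[438.27706244 -43.39543843] 79.48206839075473 -134.38328744534485
[524.60010782 -17.36571401] 43.489329737976064 -45.04223639395995
[511.32726136  68.60003113] 57.886220833470425 72.44877165145778
[420.89392859  40.65189986] 77.89659990884978 159.528746646102
```

View pics/ov.png

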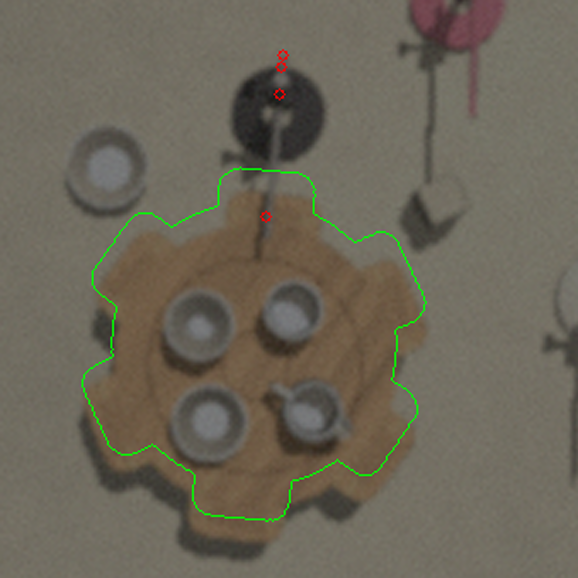

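```bash
python3 - <<'E'
import re
s=open("fit.py").read()
a=s.index("def orange"); b=s.index("    F=cv2.Gauss")
s=s[:a]+'''def fit(c,x0,im,free=True):
    M=env.camera_model(c)
    b=cv2.cvtColor(cv2.GaussianBlur(im,(5,5),0),cv2.COLOR_RGB2LAB)[...,2].astype(float)
    a=render(M,[x0[0],x0[1],0]); roi=cv2.dilate(cv2.resize(a,(512,384)),np.ones((25,25)))>0
    t,_=cv2.threshold(b[roi].astype(np.uint8),0,255,cv2.THRESH_OTSU); print("otsu",t,np.percentile(b[roi],[2,98]))
    m=((b>t)&roi).astype(np.uint8)*255
    m=cv2.morphologyEx(m,cv2.MORPH_OPEN,np.ones((3,3)))
    cs=max(cv2.findContours(m,cv2.RETR_EXTERNAL,cv2.CHAIN_APPROX_NONE)[0],key=cv2.contourArea)
    f=np.zeros_like(m); cv2.drawContours(f,[cs],-1,255,-1)
'''+s[b:]
open("fit.py","w").write(s)
E
cat > meas.py <<'E'
from fit import *
import sys
def meas(name,c0=(471,14),show=True):
    im=env.camera("top"); x,f,F,mask=fit("top",c0,im); print("wheel",np.round(x[:2],1),"ph",round(np.degrees(x[2]),2),"mis",f/F)
    ov=cv2.cvtColor(cv2.resize(im,None,fx=2,fy=2,interpolation=cv2.INTER_CUBIC),cv2.COLOR_RGB2BGR)
    cs,_=cv2.findContours(render(env.camera_model("top"),x),0,1); cv2.drawContours(ov,cs,-1,(0,255,0),1)
    cs,_=cv2.findContours(cv2.resize(mask,None,fx=2,fy=2),0,1); cv2.drawContours(ov,cs,-1,(255,0,0),1)
    return im,x,ov
E
python3 - <<'E'
from meas import *
im,x,ov=meas("a"); g=cv2.cvtColor(cv2.GaussianBlur(im,(3,3),0),cv2.COLOR_RGB2GRAY)
w=g[135:195,235:290]; print("gray pct",np.percentile(w,[2,20,50,80]))
best=None
def cost(p):  # foot disc fit at z~10
    m=np.zeros((60*4,55*4),np.uint8); 
    u=[proj("top",[p[0]+45*np.cos(t),p[1]+45*np.sin(t),8]) for t in np.linspace(0,6.28,40)]
    cv2.fillPoly(m,[np.round((np.array(u)-[235,135]+.5)*4*16-8).astype(np.int32)],255,shift=4)
    m=cv2.resize(m,(55,60),interpolation=cv2.INTER_AREA)/255.
    return -((m-.0)*(95.-w)).sum()
from scipy.optimize import minimize
r=minimize(cost,[708,-6],method="Nelder-Mead",options=dict(initial_simplex=[[708,-6],[716,-6],[708,4]])); print("foot",r.x)
d=r.x-x[:2]; print("dist",np.hypot(*d),"dir",np.degrees(np.arctan2(d[1],d[0]))); e=d/np.hypot(*d)
for P in ([*(x[:2]+e*109),150],[*(x[:2]+e*240),150],[*(x[:2]+e*240),208],[*(x[:2]+e*240),0]):
    cv2.circle(ov,tuple(np.round(proj("top",P)*2+.5).astype(int).tolist()),3,(0,0,255),1)
for b,z in(([262,243,285,257],165),([254,212,276,228],157),([226,212,245,236],151),([234,245,255,265],135)):
    p=at_z("top",((b[0]+b[2])/2,(b[1]+b[3])/2),z)[:2]; print(p,np.hypot(*(p-x[:2])),np.degrees(np.arctan2(*(p-x[:2])[::-1])))
cv2.imwrite("pics/ov2.png",cv2.resize(ov[260:600,360:700],None,fx=1.7,fy=1.7,interpolation=cv2.INTER_CUBIC))
E
```

```text
otsu 138.0 [129. 144.]
wheel [474.4  11.5] ph -5.86 mis 0.026376523199768392
gray pct [ 39.  80. 111. 112.]
foot [710.35268402  -3.4946022 ]
dist 236.45728889426212 dir -3.637885520963401
[438.27706244 -43.39543843] 65.70616608669842 -123.32150687458068
[524.60010782 -17.36571401] 57.936254742388535 -29.893058922140295
[511.32726136  68.60003113] 68.00823689909781 57.0848812299234
[420.89392859  40.65189986] 60.90331911027019 151.41150428171727
```

View pics/ov2.png

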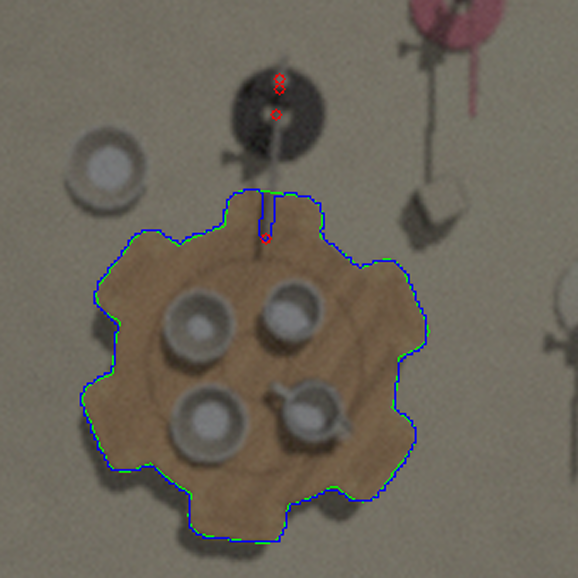

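The overlay shows the outline fit lying on the wheel edge (2.6 % mismatch), predicted pointer tip at (265,237) on the real tip, and foot distance 236 mm against the expected 240. Wheel centre is (474, 11.5), lobes at -5.9°+60k, gauge direction -3.6°. The jug is at about -129°, so it needs about +125°. I will push with shut fingers in the left-hand notches (84°→144°, radius 147 mm), clear of the gauge.

>>> send_rows:
  targets: [-2.9, -2.3, 0, 0, 0, 0, 0, -2.9, -2.3, 0, 0, 0, 0, 0, -2.9, -2.3, 0, 0, 0, 0, 0, -2.9, -2.3, 0, 0, 0, 0, 0, -2.9, -2.3, 0, 0, 0, 0, 0, -2.9, -2.3, 0, 0, 0, 0, 0, -2.9, -2.3, 0, 0, 0, 0, 0, -2.9, -2.3, 0, 0, 0, 0, 0, -2.9, -2.3, 0, 0, 0, 0, 0, -2.9, -2.3, 0, 0, 0, 0, 0]
  squeeze: 20

```text
time_s: 1.93
tcp_pos: [391.8, 296.2, 231.2]
eef_rot: [0.131, 0.991, 0.004, 0.001]
ft_force: [0.9, 0.2, -0.1]
width: 0.001
```

```bash
cat > where.py <<'E'
from h import *
from scipy.spatial.transform import Rotation as R
import sys
C=np.array([474.4,11.5])
o=env.observe(); p=o["tcp_pos"]; Rm=R.from_quat(o["eef_rot"]).as_matrix(); d=p[:2]-C
yaw=np.degrees(np.arctan2(Rm[1,1],Rm[0,1]))
print("t",round(o["time_s"],2),"tcp",np.round(p,1),"r",round(np.hypot(*d),1),"th",round(np.degrees(np.arctan2(d[1],d[0])),1),"yaw",round(yaw,1),"tilt",np.round(Rm[:2,2],3),"F",np.round(o["ft_force"],2),"w",round(o["width"],2),"j6",o["joint_positions"][5].round(2),"dq",abs(o["dq"]).max().round(3))
if len(sys.argv)>3:
    th,r,z=map(float,sys.argv[1:4]); t=np.radians(th); g=np.array([*(C+r*np.array([np.cos(t),np.sin(t)])),z])
    print("tool shift cm",np.round(Rm.T@(g-p)/10,2),"turn z",round(np.radians(yaw-th),3))
E
python3 where.py 84 147 125
```

```text
t 1.93 tcp [391.8 296.2 231.2] r 296.5 th 106.2 yaw 74.9 tilt [0.003 0.007] F [ 0.93  0.19 -0.08] w 0.0 j6 -0.69 dq 0.949
tool shift cm [-13.06 -10.9   10.55] turn z -0.159
```

>>> send_rows:
  targets: [-1.8, -1.5, 1.3, 0, 0, 0, 0, -1.8, -1.5, 1.3, 0, 0, 0, 0, -1.8, -1.5, 1.3, 0, 0, 0, 0, -1.8, -1.5, 1.3, 0, 0, 0, 0, -1.8, -1.5, 1.3, 0, 0, 0, 0, -1.8, -1.5, 1.3, 0, 0, 0, 0, -1.8, -1.5, 1.3, 0, 0, 0, 0, 0, 0, 1, 0, 0, -0.08, 0, 0, 0, 0, 0, 0, -0.08, 0, 0, 0, 0, 0, 0, 0, 0]

```text
time_s: 2.77
tcp_pos: [497.6, 149.4, 128.2]
eef_rot: [0.054, 0.999, 0.006, 0.006]
ft_force: [-0.2, 0.1, 0.8]
width: -0.001
```

```bash
python3 where.py 84 147 84; python3 - <<'E'
from h import *
im=env.camera("wrist"); cv2.imwrite("pics/w1.png",im[:,:,::-1])
E
```

```text
t 2.77 tcp [497.6 149.4 128.2] r 139.8 th 80.4 yaw 83.9 tilt [0.012 0.011] F [-0.24  0.13  0.79] w -0.0 j6 -1.21 dq 0.085
tool shift cm [0.92 0.69 4.42] turn z -0.003
```

View pics/w1.png

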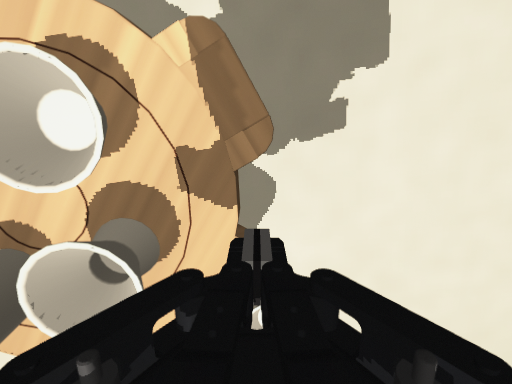

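>>> send_rows:
  targets: [0.5, 0.4, 0, 0, 0, 0, 0, 0.5, 0.4, 0.4, 0, 0, 0, 0, 0, 0, 1.0, 0, 0, 0, 0, 0, 0, 1.0, 0, 0, 0, 0, 0, 0, 1.0, 0, 0, 0, 0, 0, 0, 0.8, 0, 0, 0, 0, 0, 0, 0, 0, 0, 0, 0]

```text
time_s: 3.4
tcp_pos: [487.6, 162.3, 83.5]
eef_rot: [0.058, 0.998, 0.006, 0.007]
ft_force: [-0.1, -0.2, 0.6]
width: 0.0
```

```bash
python3 where.py 84 147 84
```

```text
t 3.4 tcp [487.6 162.3  83.5] r 151.3 th 85.0 yaw 83.4 tilt [0.015 0.012] F [-0.12 -0.19  0.57] w 0.0 j6 -1.17 dq 0.005
tool shift cm [-0.27 -0.43 -0.05] turn z -0.011
```

>>> send_rows:
  targets: [0.8, -0.1, 0, 0, 0, -0.06, 0, 1.0, -0.1, 0, 0, 0, -0.07, 0, 1.0, -0.1, 0, 0, 0, -0.07, 0, 1.0, -0.1, 0, 0, 0, -0.07, 0, 1.0, -0.1, 0, 0, 0, -0.07, 0, 1.0, -0.05, 0, 0, 0, -0.07, 0, 1.0, -0.05, 0, 0, 0, -0.07, 0]

```text
time_s: 3.98
tcp_pos: [424.9, 152.3, 80.7]
eef_rot: [-0.19, 0.982, 0.006, 0.013]
ft_force: [-0.4, 2.9, 1.0]
width: 0.0
```

```bash
python3 where.py 146 147 84
```

```text
t 3.98 tcp [424.9 152.3  80.7] r 149.3 th 109.4 yaw 111.9 tilt [0.023 0.016] F [-0.43  2.93  0.96] w 0.0 j6 -1.65 dq 0.891
tool shift cm [ 8.89 -2.74 -0.59] turn z -0.595
```

>>> send_rows:
  targets: [1.05, -0.05, -0.06, 0, 0, -0.066, 0, 1.05, -0.05, -0.06, 0, 0, -0.066, 0, 1.05, -0.05, -0.06, 0, 0, -0.066, 0, 1.05, -0.05, -0.06, 0, 0, -0.066, 0, 1.05, -0.05, -0.06, 0, 0, -0.066, 0, 1.05, -0.05, -0.06, 0, 0, -0.066, 0, 1.05, -0.05, -0.06, 0, 0, -0.066, 0, 1.05, -0.05, -0.06, 0, 0, -0.066, 0]

```text
time_s: 4.65
tcp_pos: [359.7, 102.2, 82.4]
eef_rot: [-0.451, 0.892, 0.003, 0.017]
ft_force: [-0.9, 2.6, -2.4]
width: 0.001
```

```bash
python3 where.py 146 147 84
```

```text
t 4.65 tcp [359.7 102.2  82.4] r 146.3 th 141.7 yaw 143.6 tilt [0.028 0.021] F [-0.9   2.62 -2.38] w 0.0 j6 -2.3 dq 1.065
tool shift cm [ 1.11  0.07 -0.19] turn z -0.042
```

>>> send_rows:
  targets: [-0.5, 0.1, 0, 0, 0, 0, 0, -0.3, 0.3, -1.2, 0, 0, 0, 0, 0, 0.3, -1.6, 0, 0, 0, 0, 0, 0, -1.8, 0, 0, 0, 0, -0.8, 0, 0, 0, 0, 0.06, 0, -1.8, -0.05, 0, 0, 0, 0.12, 0, -1.8, -0.05, 0, 0, 0, 0.12, 0, -1.8, -0.05, 0, 0, 0, 0.12, 0, -1.8, -0.05, 0, 0, 0, 0.12, 0, -1.8, -0.05, 0, 0, 0, 0.12, 0]

```text
time_s: 5.48
tcp_pos: [439.4, 172.7, 134.4]
eef_rot: [-0.118, 0.993, 0.009, 0.014]
ft_force: [0.4, 0.1, 0.6]
width: -0.001
```

```bash
python3 where.py 75 150 128
```

```text
t 5.48 tcp [439.4 172.7 134.4] r 164.9 th 102.2 yaw 103.6 tilt [0.027 0.02 ] F [0.43 0.1  0.63] w -0.0 j6 -1.48 dq 1.51
tool shift cm [-6.77 -3.32  0.8 ] turn z 0.499
```

>>> send_rows:
  targets: [-1.4, -0.4, 0, 0, 0, 0.1, 0, -1.4, -0.4, 0, 0, 0, 0.1, 0, -1.4, -0.4, 0, 0, 0, 0.1, 0, -1.3, -0.2, 0, 0, 0, 0.1, 0, -0.9, 0, 0, 0, 0, 0.05, 0, 0, 0, 0, 0.025, 0.02, 0, 0, 0, 0, 0, 0, 0, 0, 0]

```text
time_s: 6.07
tcp_pos: [516.9, 168.5, 136.7]
eef_rot: [0.13, 0.992, 0.002, 0.004]
ft_force: [0.2, -0.7, 0.5]
width: 0.001
```

```bash
python3 - <<'E'
from meas import *
im,x,ov=meas("b",(474.4,11.5)); print("notches",(np.degrees(x[2])+30+np.arange(6)*60).round(1))
print([(np.round(d["box"]).tolist(),round(d["confidence"],2)) for d in env.look_for("top","jug")])
cv2.imwrite("pics/ov3.png",cv2.resize(ov[260:600,360:700],None,fx=1.7,fy=1.7,interpolation=cv2.INTER_CUBIC))
E
python3 where.py 75 148 84
```

```text
otsu 138.0 [129. 144.]
wheel [474.6  11.3] ph -13.67 mis 0.20600359035495505
notches [ 16.3  76.3 136.3 196.3 256.3 316.3]
[([260.0, 222.0, 289.0, 241.0], 0.85)]
t 6.17 tcp [515.5 168.2 136.3] r 162.0 th 75.3 yaw 75.2 tilt [0.009 0.003] F [-0.66  0.82  0.03] w 0.0 j6 -1.02 dq 0.027
tool shift cm [-0.04 -1.43  5.23] turn z 0.004
```

View pics/ov3.png

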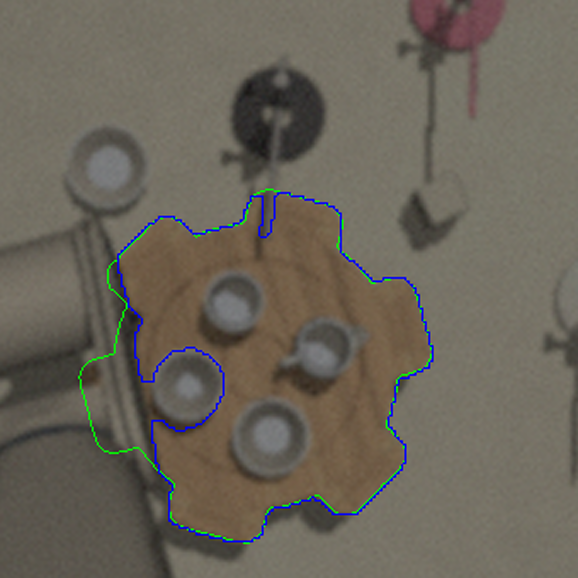

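The arm hides the wheel's left edge, but the rest of the outline fits. The wheel has turned +52°, the jug is now at overlay (323,348) (about -77°), and the nearest notch is at 76°. I descend there for the second push.

>>> send_rows:
  targets: [0, -0.7, 0.6, 0, 0, 0, 0, 0, -0.5, 1.0, 0, 0, 0, 0, 0, -0.1, 1.2, 0, 0, 0, 0, 0, 0, 1.2, 0, 0, 0, 0, 0, 0, 1.0, 0, 0, 0, 0, 0, 0, 0, 0, 0, 0, 0]

```text
time_s: 6.67
tcp_pos: [509.1, 153.7, 81.5]
eef_rot: [0.129, 0.992, 0.003, 0.004]
ft_force: [-0.7, -0.6, 0.3]
width: 0.002
```

```bash
python3 where.py 75 148 84
```

```text
t 6.67 tcp [509.1 153.7  81.5] r 146.4 th 76.3 yaw 75.2 tilt [0.008 0.004] F [-0.66 -0.59  0.33] w 0.0 j6 -1.04 dq 0.013
tool shift cm [-0.33  0.17 -0.24] turn z 0.003
```

>>> send_rows:
  targets: [0.8, 0, -0.05, 0, 0, -0.06, 0, 1.0, -0.03, -0.05, 0, 0, -0.07, 0, 1.05, -0.03, -0.05, 0, 0, -0.07, 0, 1.05, -0.03, -0.05, 0, 0, -0.07, 0, 1.05, -0.03, -0.05, 0, 0, -0.07, 0, 1.05, -0.03, -0.05, 0, 0, -0.07, 0, 1.05, -0.03, -0.05, 0, 0, -0.07, 0, 1.05, -0.03, -0.05, 0, 0, -0.07, 0]

```text
time_s: 7.33
tcp_pos: [430.1, 152.3, 83.7]
eef_rot: [-0.156, 0.988, 0.002, 0.009]
ft_force: [2.8, 1.5, -2.1]
width: 0.001
```

```bash
python3 where.py 141 147 84
```

```text
t 7.33 tcp [430.1 152.3  83.7] r 147.6 th 107.5 yaw 107.9 tilt [0.017 0.008] F [ 2.85  1.53 -2.11] w 0.0 j6 -1.57 dq 0.866
tool shift cm [ 8.13 -2.44 -0.19] turn z -0.577
```

>>> send_rows:
  targets: [1.0, -0.03, -0.02, 0, 0, -0.066, 0, 1.0, -0.03, -0.02, 0, 0, -0.066, 0, 1.0, -0.03, -0.02, 0, 0, -0.066, 0, 1.0, -0.03, -0.02, 0, 0, -0.066, 0, 1.0, -0.03, -0.02, 0, 0, -0.066, 0, 1.0, -0.03, -0.02, 0, 0, -0.066, 0, 1.0, -0.03, -0.02, 0, 0, -0.066, 0, 0.7, -0.03, -0.02, 0, 0, -0.06, 0]

```text
time_s: 8.0
tcp_pos: [364.6, 111.1, 84.8]
eef_rot: [-0.418, 0.908, 0.0, 0.015]
ft_force: [0.6, 3.3, -1.7]
width: 0.002
```

```bash
python3 where.py 141 147 84
```

```text
t 8.0 tcp [364.6 111.1  84.8] r 148.3 th 137.8 yaw 139.4 tilt [0.026 0.013] F [ 0.63  3.34 -1.67] w 0.0 j6 -2.18 dq 0.88
tool shift cm [ 0.82 -0.13  0.06] turn z -0.028
```

>>> send_rows:
  targets: [-0.5, 0.1, 0, 0, 0, 0, 0, -0.3, 0.3, -1.2, 0, 0, 0, 0, 0, 0.2, -1.6, 0, 0, 0, 0, 0, 0, -1.6, 0, 0, 0, 0, -0.8, 0, 0, 0, 0, 0.06, 0, -1.8, -0.08, 0, 0, 0, 0.12, 0, -1.8, -0.08, 0, 0, 0, 0.12, 0, -1.8, -0.08, 0, 0, 0, 0.12, 0, -1.8, -0.08, 0, 0, 0, 0.12, 0, -1.8, -0.08, 0, 0, 0, 0.12, 0]

```text
time_s: 8.83
tcp_pos: [448.0, 172.8, 135.4]
eef_rot: [-0.083, 0.996, 0.006, 0.014]
ft_force: [1.0, -1.1, 0.3]
width: -0.001
```

```bash
python3 where.py 73 155 130
```

```text
t 8.83 tcp [448.  172.8 135.4] r 163.5 th 99.3 yaw 99.5 tilt [0.026 0.013] F [ 1.03 -1.11  0.27] w -0.0 j6 -1.4 dq 1.456
tool shift cm [-6.84 -2.48  0.71] turn z 0.463
```

>>> send_rows:
  targets: [-1.4, -0.5, 0, 0, 0, 0.1, 0, -1.4, -0.5, 0, 0, 0, 0.1, 0, -1.4, -0.5, 0, 0, 0, 0.1, 0, -1.2, -0.4, 0, 0, 0, 0.08, 0, -0.7, -0.2, 0, 0, 0, 0.04, 0, 0, 0, 0, 0.02, 0.02, 0, 0, 0, 0, 0, 0, 0, 0, 0]

```text
time_s: 9.42
tcp_pos: [519.0, 155.6, 138.4]
eef_rot: [0.148, 0.989, 0.002, 0.004]
ft_force: [-0.3, 0.9, 0.5]
width: 0.001
```

```bash
python3 - <<'E'
from meas import *
im,x,ov=meas("b",(474.4,11.5)); print("notches",(np.degrees(x[2])+30+np.arange(6)*60).round(1))
for d in env.look_for("top","jug"):
    b=d["box"]; p=at_z("top",((b[0]+b[2])/2,(b[1]+b[3])/2),150)[:2]-x[:2]; print(np.round(b),d["confidence"],p,np.degrees(np.arctan2(p[1],p[0])))
cv2.imwrite("pics/ov4.png",cv2.resize(ov[260:600,360:700],None,fx=1.7,fy=1.7,interpolation=cv2.INTER_CUBIC))
E
python3 where.py 73 148 84
```

```text
otsu 138.0 [129. 144.]
wheel [473.8  11.7] ph 40.88 mis 0.2529052959486767
notches [ 70.9 130.9 190.9 250.9 310.9 370.9]
[252. 206. 274. 226.] 0.74 [ 63.34956368 -24.261114  ] -20.95544464706552
t 9.52 tcp [517.9 155.4 138.1] r 150.4 th 73.2 yaw 73.1 tilt [0.009 0.002] F [-0.64 -0.14 -0.77] w 0.01 j6 -1.01 dq 0.022
tool shift cm [-0.01 -0.26  5.41] turn z 0.001
```

View pics/ov4.png

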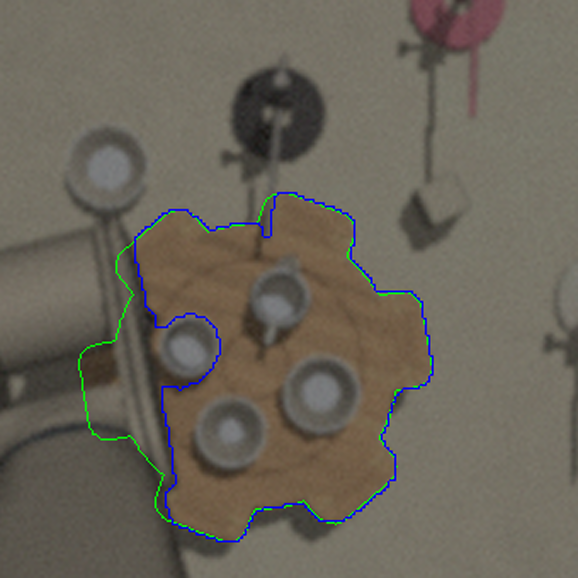

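Wheel has turned +107° in total. The jug sits at overlay (280,299), at -21° to -22°, so 18° remain. I push gently in the notch at 71°.

>>> send_rows:
  targets: [0, -0.2, 0.6, 0, 0, 0, 0, 0, 0, 1.0, 0, 0, 0, 0, 0, 0, 1.2, 0, 0, 0, 0, 0, 0, 1.2, 0, 0, 0, 0, 0, 0, 1.1, 0, 0, 0, 0, 0, 0, 0, 0, 0, 0, 0]

```text
time_s: 10.02
tcp_pos: [515.2, 154.1, 82.6]
eef_rot: [0.147, 0.989, 0.002, 0.005]
ft_force: [-0.8, -0.7, 0.3]
width: -0.002
```

>>> send_rows:
  targets: [0.6, 0, -0.05, 0, 0, -0.04, 0, 0.6, -0.01, -0.05, 0, 0, -0.04, 0, 0.6, -0.01, -0.05, 0, 0, -0.04, 0, 0.6, -0.02, -0.05, 0, 0, -0.04, 0, 0.6, -0.02, -0.05, 0, 0, -0.04, 0, 0.6, -0.02, -0.05, 0, 0, -0.04, 0, 0.3, -0.02, -0.05, 0, 0, -0.03, 0, 0, 0, 0, 0, 0, 0, 0]

```text
time_s: 10.68
tcp_pos: [474.5, 160.8, 83.7]
eef_rot: [0.007, 1.0, 0.002, 0.006]
ft_force: [0.6, 1.1, -0.3]
width: 0.002
```

```bash
python3 where.py 95 148 84;  python3 - <<'E'
from meas import *
im,x,ov=meas("b",(474.4,11.5))
E
```

```text
t 10.68 tcp [474.5 160.8  83.7] r 149.3 th 90.0 yaw 89.3 tilt [0.012 0.004] F [ 0.64  1.06 -0.31] w 0.0 j6 -1.26 dq 0.029
tool shift cm [ 1.3  -0.21 -0.05] turn z -0.1
otsu 138.0 [129. 144.]
wheel [474.   11.8] ph 50.63 mis 0.19153401654580987
```

>>> send_rows:
  targets: [0.5, -0.02, 0, 0, 0, -0.03, 0, 0.6, -0.02, -0.03, 0, 0, -0.04, 0, 0.6, -0.02, -0.03, 0, 0, -0.04, 0, 0.5, -0.02, 0, 0, 0, -0.03, 0, 0, 0, 0, 0, 0, 0, 0]

```text
time_s: 11.15
tcp_pos: [455.2, 160.1, 84.5]
eef_rot: [-0.063, 0.998, 0.003, 0.009]
ft_force: [-0.3, 0.2, 0.4]
width: -0.001
```

```bash
python3 where.py 98.5 148 84;  python3 - <<'E'
from meas import *
im,x,ov=meas("b",(474.4,11.5))
for d in env.look_for("top","jug"):
    b=d["box"]; print(np.round(b),d["confidence"])
E
```

```text
t 11.15 tcp [455.2 160.1  84.5] r 149.9 th 97.4 yaw 97.2 tilt [0.018 0.006] F [-0.32  0.25  0.37] w -0.0 j6 -1.38 dq 0.038
tool shift cm [ 0.29 -0.19  0.05] turn z -0.023
otsu 138.0 [129. 144.]
wheel [474.4  11.7] ph -1.66 mis 0.176636712468041
```

>>> send_rows:
  targets: [-0.5, 0.1, 0, 0, 0, 0, 0, -0.3, 0.2, -0.6, 0, 0, 0, 0, 0, 0.2, -1.6, 0, 0, 0, 0, 0, 0.2, -2.0, 0, 0, 0, 0, 0, 1.0, -2.0, 0, 0, 0, 0, 0, 3.0, -1.5, 0, 0, 0, 0, 0, 3.5, 0, 0, 0, 0, 0, 0, 3.5, 0, 0, 0, 0, 0, 0, 3.5, 0, 0, 0, 0, 0, 0, 2.5, 0, 0, 0, 0, 0]

```text
time_s: 12.08
tcp_pos: [448.0, 341.7, 171.2]
eef_rot: [-0.052, 0.999, 0.004, 0.011]
ft_force: [-0.0, 0.1, 0.6]
width: 0.002
```

```bash
cat > jug.py <<'E'
from meas import *
im,x,ov=meas("c",(474.4,11.5))
g=cv2.GaussianBlur(cv2.cvtColor(cv2.resize(im,None,fx=2,fy=2,interpolation=cv2.INTER_CUBIC),cv2.COLOR_RGB2GRAY),(3,3),0)
W=np.array([474.4,11.6]); th=np.radians(-3.6); e=np.array([np.cos(th),np.sin(th)]); n=np.array([-e[1],e[0]])
for nm,z in(("top",165),):
  for q in [(np.array(d["box"])) for d in env.look_for("top","jug")]:
    print("box",q.round(1)); p=at_z("top",((q[0]+q[2])/2,(q[1]+q[3])/2),150)[:2]-W; print("box est along,off",p@e,p@n)
for d in env.look_for("side","jug") if env.camera("side") is not None else []:
    q=d["box"]; p=at_z("side",((q[0]+q[2])/2,(q[1]+q[3])/2),132)[:2]-W; print("side box",np.round(q),d["confidence"],"along,off",p@e,p@n)
for r in (35,60,85): # mark line at top height of jug and candidate circle
    cv2.circle(ov,tuple(np.round(proj("top",[*(W+e*r),165])*2+.5).astype(int).tolist()),1,(0,0,255),-1)
cv2.imwrite("pics/"+__import__("sys").argv[1]+".png",cv2.resize(ov[380:540,430:650],None,fx=3.6,fy=3.6,interpolation=cv2.INTER_CUBIC))
E
python3 jug.py j1; python3 where.py
```

```text
otsu 138.0 [129. 144.]
wheel [474.2  11.9] ph -1.56 mis 0.08360282559725256
box [247.2 203.9 264.9 231.6]
box est along,off 56.50825717140617 0.7980890494426607
side box [222. 182. 245. 212.] 0.97 along,off 62.988873384640904 8.80069397938814
t 12.28 tcp [447.5 339.2 170.2] r 328.8 th 94.7 yaw 96.1 tilt [0.02  0.007] F [-0.73 -0.69 -0.34] w -0.0 j6 -1.04 dq 0.03
```

View pics/j1.png

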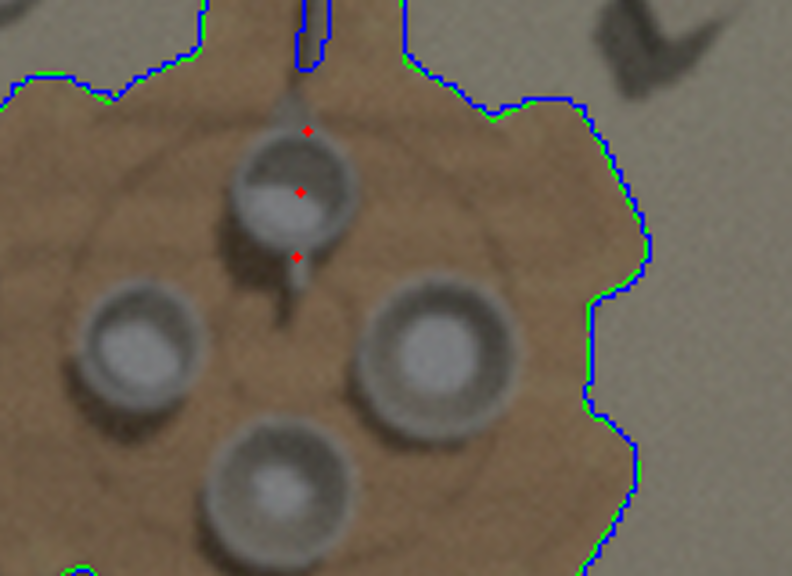

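The jug rim spans 230–357, so its centre is at about x=293 against the line mark at 300, i.e. roughly +3 mm past. The side-camera box says +8.8 mm, which disagrees, so I check with drawn silhouettes in the side view.

```bash
python3 - <<'E'
from h import *
W=np.array([474.4,11.6]); th=np.radians(-3.6); e=np.array([np.cos(th),np.sin(th)]); n=np.array([-e[1],e[0]])
im=cv2.cvtColor(cv2.resize(env.camera("side"),None,fx=4,fy=4,interpolation=cv2.INTER_CUBIC),cv2.COLOR_RGB2BGR)
a=np.linspace(0,2*np.pi,60)
def ring(c,r,z,col):
    u=np.array([proj("side",[c[0]+r*np.cos(t),c[1]+r*np.sin(t),z]) for t in a]); cv2.polylines(im,[np.round((u+.5)*4-.5).astype(int)],True,col,1,cv2.LINE_AA)
for off,col in((0,(0,255,0)),(6,(0,0,255))):
    c=W+e*60+n*off; ring(c,27,165,col)
l=[np.round((proj("side",[*(W+e*r),150])+.5)*4-.5).astype(int).tolist() for r in(0,109,240)]
cv2.line(im,l[1],l[2],(255,255,0),1,cv2.LINE_AA)
ring(W,52,99,(255,0,255))
x0,y0=4*195,4*140; cv2.imwrite("pics/s2.png",cv2.resize(im[y0:y0+340,x0:x0+460],None,fx=1.7,fy=1.7))
E
```

```text
(no output)
```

View pics/s2.png

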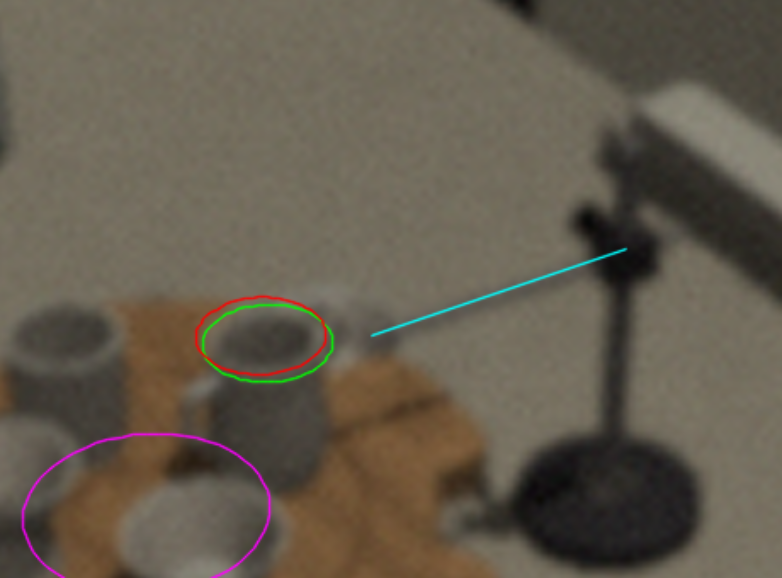

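```bash
python3 - <<'E'
from h import *
from scipy.optimize import minimize
W=np.array([474.4,11.6]); th=np.radians(-3.6); e=np.array([np.cos(th),np.sin(th)]); n=np.array([-e[1],e[0]]); a=np.linspace(0,2*np.pi,60)
for cam in("top","side"):
    ims=np.mean([env.camera(cam).astype(np.float32) for _ in range(4)],0).astype(np.uint8)
    hsv=cv2.cvtColor(ims,cv2.COLOR_RGB2HSV); sat=cv2.resize(hsv[...,1],None,fx=4,fy=4,interpolation=cv2.INTER_CUBIC).astype(float)
    def sil(p):
        m=np.zeros(sat.shape,np.uint8); c=W+e*p[0]+n*p[1]
        u=np.array([proj(cam,[c[0]+27*np.cos(t),c[1]+27*np.sin(t),z]) for z in(99,165) for t in a],np.float32)
        cv2.fillPoly(m,[np.round(((cv2.convexHull(u)+.5)*4-.5)*16).astype(np.int32)],255,shift=4); return m
    base=sil((60,0)); ring=cv2.dilate(base,np.ones((41,41)))
    lo,hi=np.percentile(sat[base>0],40),np.percentile(sat[(ring>0)&(base==0)],60); print(cam,"sat in/out",lo,hi)
    T=(lo+hi)/2; v=np.clip((T-sat)/(hi-lo)*2,-1,1)
    r=min((minimize(lambda p:-((cv2.GaussianBlur(sil(p),(9,9),0)/255.)*v).sum(),[q,0],method="Nelder-Mead",options=dict(initial_simplex=[[q,0],[q+6,0],[q,6]])) for q in(56,62,66)),key=lambda r:r.fun)
    print("along,off",r.x,r.fun/(base>0).sum())
E
```

```text
top sat in/out 13.0 96.0Traceback (most recent call last):
  File "<stdin>", line 14, in <module>
  File "<stdin>", line 14, in <genexpr>
    res = _minimize_neldermead(fun, x0, args, callback, bounds=bounds,
                               **options)
    fxcc = func(xcc)
    fx = function(np.copy(x), *(wrapper_args + args))
  File "<stdin>", line 14, in <lambda>
  File "<stdin>", line 9, in sil
  File "h.py", line 11, in proj
    M=env.camera_model(cam); K=np.array(M["camera_matrix"]);E=np.array(M["extrinsics"])
ValueError: time passes only in moves, steps and waits
```

```bash
sed -i 's/^def ray/_c={}\ndef model(c):\n    if c not in _c: _c[c]=env.camera_model(c)\n    return _c[c]\ndef ray/; s/M=M or env.camera_model(cam)/M=M or model(cam)/; s/    M=env.camera_model(cam); K/    M=model(cam); K/' h.py
cat > jfit.py <<'E'
from h import *
from scipy.optimize import minimize
W=np.array([474.4,11.6]); th=np.radians(-3.6); e=np.array([np.cos(th),np.sin(th)]); n=np.array([-e[1],e[0]]); a=np.linspace(0,2*np.pi,60)
for cam in("top","side"):
    ims=np.mean([env.camera(cam).astype(np.float32) for _ in range(2)],0).astype(np.uint8)
    hsv=cv2.cvtColor(ims,cv2.COLOR_RGB2HSV); sat=cv2.resize(hsv[...,1],None,fx=4,fy=4,interpolation=cv2.INTER_CUBIC).astype(float)
    def sil(p):
        m=np.zeros(sat.shape,np.uint8); c=W+e*p[0]+n*p[1]
        u=np.array([proj(cam,[c[0]+27*np.cos(t),c[1]+27*np.sin(t),z]) for z in(99,165) for t in a],np.float32)
        cv2.fillPoly(m,[np.round(((cv2.convexHull(u)+.5)*4-.5)*16).astype(np.int32)],255,shift=4); return m
    base=sil((60,0)); ring=cv2.dilate(base,np.ones((41,41)))
    lo,hi=np.percentile(sat[base>0],40),np.percentile(sat[(ring>0)&(base==0)],60); print(cam,"sat in/out",lo,hi)
    T=(lo+hi)/2; v=np.clip((T-sat)/(hi-lo)*2,-1,1)
    r=min((minimize(lambda p:-((cv2.GaussianBlur(sil(p),(9,9),0)/255.)*v).sum(),[q,0],method="Nelder-Mead",options=dict(xatol=.1,fatol=.1,initial_simplex=[[q,0],[q+6,0],[q,6]])) for q in(56,64)),key=lambda r:r.fun)
    print("along,off",r.x,r.fun/(base>0).sum())
E
python3 jfit.py
```

```text
top sat in/out 13.0 96.0
along,off [61.82008362  3.05536652] -0.7341989065835559
side sat in/out 42.0 114.0
along,off [108.21890301  71.15779674] -0.789174446620472
```

```bash
python3 - <<'E'
from h import *
from scipy.ndimage import map_coordinates
W=np.array([474.4,11.6]); th=np.radians(-3.6); e=np.array([np.cos(th),np.sin(th)]); n=np.array([-e[1],e[0]])
g=np.mean([env.camera("top").astype(np.float32) for _ in range(6)],0); s=np.arange(-16,16.1,.5)
for ch,f in(("gray",g.mean(2)),("R-B",g[...,0]-g[...,2])):
  for r in(112,118,124,130,136,142,148,170,180,190):
    u=np.array([proj("top",[*(W+e*r+n*k),150]) for k in s]); v=map_coordinates(f,[u[:,1],u[:,0]],order=1)
    d=np.clip(np.percentile(v,70)-v,0,None); d[d<.5*d.max()]=0; print(ch,r,"min at",s[v.argmin()],"cen",round((d*s).sum()/d.sum(),1),"depth",round(d.max(),1))
E
python3 where.py
```

```text
gray 112 min at 5.5 cen 5.0 depth 31.7
gray 118 min at 3.5 cen 4.5 depth 26.5
gray 124 min at 4.0 cen 5.0 depth 25.4
gray 130 min at 4.5 cen 5.3 depth 27.0
gray 136 min at 4.5 cen 4.7 depth 26.9
gray 142 min at 5.0 cen 3.8 depth 25.4
gray 148 min at 2.5 cen 6.4 depth 17.5
gray 170 min at 13.5 cen 10.4 depth 40.3
gray 180 min at 8.0 cen 9.4 depth 19.7
gray 190 min at 16.0 cen 10.8 depth 27.8
R-B 112 min at 0.0 cen 0.9 depth 27.2
R-B 118 min at 0.5 cen 0.8 depth 31.4
R-B 124 min at 0.5 cen 0.8 depth 31.7
R-B 130 min at 1.0 cen 1.1 depth 29.0
R-B 136 min at 1.5 cen 0.7 depth 27.5
R-B 142 min at -0.5 cen 0.5 depth 29.3
R-B 148 min at 0.0 cen 0.8 depth 18.8
R-B 170 min at -1.5 cen 6.2 depth 5.0
R-B 180 min at 5.5 cen 4.4 depth 2.7
R-B 190 min at 9.0 cen 10.8 depth 3.6
t 13.03 tcp [447.6 338.6 170. ] r 328.2 th 94.7 yaw 96.0 tilt [0.02  0.007] F [ 0.7  -1.33  0.76] w 0.0 j6 -1.04 dq 0.002
```

The pointer rod lies within 1 mm of my assumed line, so the jug is about +2.5 mm off it, inside the 9 mm limit. The arm is well clear and at rest, so I hand in.

```bash
python3 -c "
from plant import env
print(env.finish_job())"
```

```text
the job is handed in; nothing more can be done
None
```

I turned the wheel about 124° counter-clockwise with shut fingertips, in three pushes in the notches on the left. I then lifted the arm clear and handed the job in; it reported no verdict.

**Last checks from the top camera:**
- **Jug:** a silhouette fit put it 62 mm from the wheel's axis, on the gauge's side. It is about 2.5 to 3 mm off the pointer line, where 9 mm is allowed.
- **Pointer line:** the rod itself lies within 1 mm of the line I had assumed.
- **Wheel:** its angle read the same before and after I withdrew the arm.
- **Pots:** all four looked upright in the last pictures.
- **Arm:** it was at rest, well clear of the wheel.

**Checks that disagreed or failed:**
- **Side-camera box:** it put the jug 8.8 mm off the line. I gave it little weight because the box also takes in the spout and handle.
- **Side-camera silhouette fit:** it ran off to an impossible position, so I discarded it. A drawn overlay in the side view was consistent with 0 to 6 mm.
- **Gauge foot distance:** it measured 236 mm against the given 240 mm.

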